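Set the batch marker to 7 and print the tag

TASK

Set the batch-number marker to 7: press one fingertip lightly on the rubber tyre that stands out of its top and roll the drum until the 7 stands complete in the middle of the little window. Then, with the 7 showing, push the black plunger all the way down to print and let it come up again. The mechanism is delicate: never press the tyre harder than 18 N or the plunger harder than 30 N, never print another number, and leave the other things on the desk where they are.

Things in the scene. Friction and masses are not known exactly. Their poses are not given: they have to be found in the camera images.
- marker: Batch-number marker, fixed: grey housing 128 x 180 x 80 mm high on a base plate 150 x 200 mm. Origin: centre of its underside; x to its back (away from the reader), y to the reader's left, z up. The number drum's axle lies along y at x = 0. Along y: rubber tyre (-73 to -23 mm) out of a slot in the flat top, raised hump with the window (-14 to 38 mm, 92 mm long, 97 mm high), plunger (70 mm).
- tyre_place (a point): Nominal crown of the drum's rubber tyre (radius 46 mm, 50 mm wide), mid-width, 96.5 mm above the desk, fixed to the housing: the real crown is up to 7.5 mm higher or lower, to be felt for. Spring cradle: gives 6 mm down at 6 N per mm after 2 N, then hard. Turning takes 3.5 N along the rim, so some 6 to 11 N of load. A flat fingertip acts like a rack: 46 mm along marker x = 1 rad; several strokes.
- window (a point): Centre of the window in the hump's top, 97 mm above the desk: opening 24 mm along marker x, 28 mm along y. Below it a white drum with black numbers 0 to 9, 14 mm high, 22.6 mm apart, upright for a reader on the robot's side (tops towards marker +x), one at a time in the window.
- drum (a joint): Angle of the number drum, rad, no end stops; it stays where it is left. At 0 (and 6.283, a full turn) the 7 is centred in the window, at 0.628 the 8, at 1.257 the 9, at 1.885 the 0, and so on to 5.655 for the 6. It grows when the tyre's top moves towards marker +x. Starts between 0.9 and 5.38; either way round will do.
- plunger_top (a point): Centre of the flat top of the black mushroom plunger, 38 mm across, 127 mm above the desk when up. It travels straight down.
- plunger (a joint): Travel of the plunger, m: 0 up, 0.012 fully down at its hard stop. The spring returns it; it takes about 1 N to start and 9 N to hold fully down.
- tape_roll: Paper tape roll lying flat beside the marker, 90 mm across, 48 mm high; origin at its underside's centre. Leave alone.
- phone: Black phone lying flat, 150 x 72 x 9 mm. Leave alone.
- felt_pen: Grey felt pen, 130 mm long, lying in front of the marker. Leave alone.
- mouse: Black computer mouse, 105 x 60 x 33 mm. Leave alone.
- paper_cup: Paper cup, 76 mm across, 90 mm high. Leave alone.
- drink_bottle: Red drink bottle, 66 mm across, 190 mm high. Leave alone.
- tag_stack: Stack of carton tags, 85 x 55 x 23 mm, beside the marker. Leave alone.
Not all that is in view belongs to the job. Leave any green look-alike of the part that bears drum alone.

How it is judged:
By the outcome, as a careful person would: the job done as asked, in the order asked, and still so for the second after the job is handed in, with the robot touching nothing.
It also fails if it takes over 72 s, if anything falls off the work surface, if the arm or the gripper's body presses on something with over 40 N, if the wrist force passes 120 N, or if a joint passes its speed limit or range.

ROBOT

A 6-joint arm with a two-finger parallel gripper is mounted at the origin on the work surface. World frame = base frame: x ahead of the robot, y to its left, z up, the work surface at z = 0. Lengths are in mm, angles in rad, forces in N, time in s.
With the tool pointing down it reaches from about 350 to 875 mm from the base axis. Payload 15.5 kg.
Tool frame: the origin (TCP) lies where the fingers leave the gripper's body, on its centre line; the fingertips stand 73 mm ahead of it and the grasp point (between the pads) lies 54 mm ahead of it; z points along the fingers, y is the direction in which the jaws open and shut (so a half turn about z gives the same grasp; the last joint's range is limited). The gripper opens to 85 mm and grips with 20 to 120 N. Pads are 22 mm wide; open, the fingers measure 114 mm over their backs; the gripper's body (76 mm by 85 mm) begins 54 mm behind the grasp point. The pads swing forward as they close: fully open they stand 13 mm farther back than shut.
Start: joints at [-0.096, 0.494, 1.345, -0, 1.302, -0.096], TCP at [625.002, 0.003, 303.877] pointing down, gripper open.
Joint ranges: [-2.91, 2.91], [-0.82, 2.16], [0.22, 2.67], [-1.22, 4.37], [0.12, 2.79], [-3.08, 3.08]. Speed limits (rad/s): [1.89, 1.89, 2.57, 3.01, 3.01, 3.01].

INTERFACE

Orientations are given as a unit quaternion [x, y, z, w].
In Python, from bench import r, snapshot gives the robot as it stands. The module is installed in compiled form; this text tells all that it offers.
- The arm moves only by the tool carry_out, never from a script. Its argument "series" is a list of rows, each a list of 6 numbers: the shift along the tool's x, y, z in cm, then the turn, a rotation vector about the tool's x, y, z in degrees. In form: [[x, y, z, rx, ry, rz], ...]. A call has 1 to 20 rows; each row is the pose to reach, as a shift and turn from the pose measured when the call began, along the tool's axes at that moment; what a row does not reach only later rows make up. A row lasts 1/12 s, in which the tool goes at most 41.7 mm and 7.16 degrees, less where a joint would pass 70% of its speed; a pose out of reach is approached as far as the arm can. A call with a gripper value outside its range is refused whole. "gripper" is the gripper command: -1 is shut, 1 is fully open, values between are in proportion, set as the call begins (left out, the last holds). The fingers move at their own pace and stop on an object; "newtons" is the grip in N (left out, the last holds). Time passes only in rows, so rows that repeat a pose let the fingers close. It gives the time, the measured TCP pose, the force and the opening at its end, in the units of the state.
- r.sense(): the state, without advancing time (a new reading comes with each control period).
- snapshot(name): name is "scene" or "side" or "wrist"; returns a dict with "frame" (384x512x3 uint8, red, green, blue), "vertical_fov" (degrees; the focal length in pixels is half the picture's height over the tangent of half this angle, whatever the lens; pixels are square), "cx", "cy" (the principal point, pixels), "R" (3x3) and "t" (3): a world point X has camera coordinates R X + t; the wrist camera has in their place "tool_from_camera" (4x4, takes a point from camera to tool coordinates, whose origin is the TCP and whose axes are the flange's). Camera axes: x right, y down, z forward; pixel columns grow to the right and rows downward; lengths in mm; the calibration is good to about 2 mm. A picture is of the moment at which its call begins: read the wrist's pose just before it. There is no depth.
- r.job_done(): hands the job in, once; it reports no verdict.
The state is a dict: "time": time; "q": joint angles; "dq": joint speeds; "joint_efforts": joint torques, N m; "eef_pos": TCP position; "tool_rot": TCP orientation; "ft_force": force on the tool from outside, world axes, zero at the start; "ft_torque": the same for the moment, N m; "opening": opening from 0.0 (shut) to 1.0 (fully open).
Only numpy, scipy, OpenCV 4.12 (cv2) and the standard library are available. Lean on these libraries where they do the work, as an engineer would, in place of code of your own. Each camera call takes 0.05 s, during which the arm holds its last target.

## Working session

There is one attempt and no reset: what is moved stays moved. The work goes in short steps, Python scripts to look and compute and a tool call to move; the robot and the scene stay as the last step left them, time stands still between calls to the robot, and variables do not carry over. Pictures are saved under pics/ and viewed, and the job is handed in when it is done.

Besides the shell and the picture viewer there is one more tool, called after "Emit:" as a command line: name --pt "numbers of a row" for each row, then --argument value for the rest. carry_out: Moves the arm, as the interface text tells. Its arguments: {"type":"object","properties":{"series":{"type":"array","items":{"type":"array","items":{"type":"number"}}},"gripper":{"type":"number"},"newtons":{"type":"number"}},"required":["series"]}

```bash
mkdir -p pics; cat > h.py <<'E'
import numpy as np, cv2
from bench import r, snapshot
def save(n,name):
    s=snapshot(n); cv2.imwrite('pics/%s.png'%name, s['frame'][:,:,::-1]); return s
def cam(s):
    H,W=s['frame'].shape[:2]; f=H/2/np.tan(np.radians(s['vertical_fov'])/2)
    return f
def ray(s,u,v,z):
    f=cam(s); d=np.array([(u-s['cx'])/f,(v-s['cy'])/f,1]); R=np.array(s['R']);t=np.array(s['t'])
    c=-R.T@t; w=R.T@d; return c+w*(z-c[2])/w[2]
def proj(s,X):
    f=cam(s); p=np.array(s['R'])@X+np.array(s['t']); return f*p[0]/p[2]+s['cx'], f*p[1]/p[2]+s['cy']
E
python3 - <<'E'
from h import *
import pickle
st=r.sense(); print({k:st[k] for k in('time','eef_pos','tool_rot','ft_force','opening')})
D={}
for n in('scene','side','wrist'):
    s=save(n,n+'0'); D[n]=s; print(n,{k:v for k,v in s.items() if k!='frame'})
D['st']=st
pickle.dump(D,open('d0.pkl','wb'))
E
```

```text
{'time': 0.0, 'eef_pos': array([6.24730687e+02, 2.37307931e-02, 3.03288405e+02]), 'tool_rot': array([ 7.07114366e-01,  7.07098938e-01, -3.88955987e-04, -4.63865091e-04]), 'ft_force': array([-0.08796597, -0.24126645, -0.11747036]), 'opening': 0.9999642752432344}
scene {'vertical_fov': 53.68644779867336, 'cx': 255.56516700006873, 'cy': 192.61854901481036, 'R': array([[ 0.27745401,  0.96069016, -0.00967925],
       [ 0.81734563, -0.24132622, -0.52317089],
       [-0.50494099,  0.13724457, -0.85217283]]), 't': array([-165.9152399 , -338.94536868, 1509.56734828])}
side {'vertical_fov': 55.40200151862765, 'cx': 255.6840931502182, 'cy': 184.12808080112194, 'R': array([[ 0.87834796, -0.47774433, -0.01628543],
       [-0.29483604, -0.51461981, -0.80513239],
       [ 0.37626663,  0.71198792, -0.59287151]]), 't': array([-435.507185  ,  235.91193684,  845.6252161 ])}
wrist {'vertical_fov': 71.27164129315996, 'cx': 254.62269665455742, 'cy': 192.59495118424192, 'tool_from_camera': array([[-7.71320292e-04, -9.56545349e-01, -2.91582579e-01,
         7.49552565e+01],
       [ 9.99999684e-01, -6.81355886e-04, -4.10080206e-04,
        -1.14023194e+00],
       [ 1.93588807e-04, -2.91582803e-01,  9.56545572e-01,
        -7.04386802e+01],
       [ 0.00000000e+00,  0.00000000e+00,  0.00000000e+00,
         1.00000000e+00]])}
```

View pics/scene0.png

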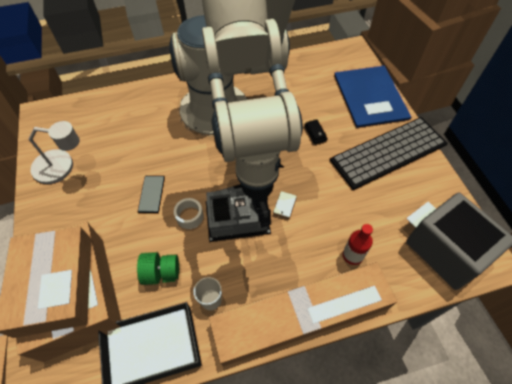

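View pics/side0.png

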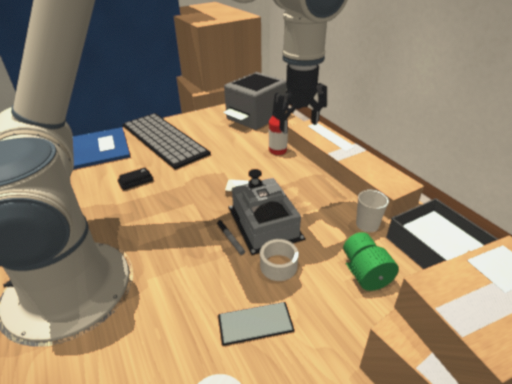

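View pics/wrist0.png

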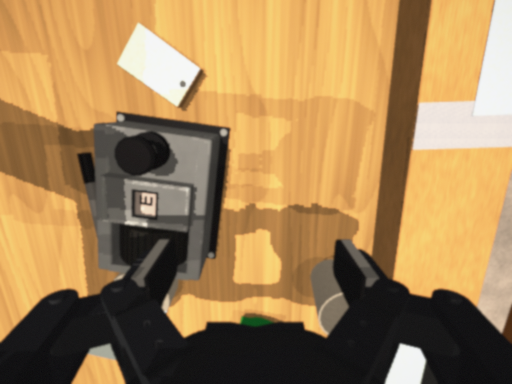

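```bash
python3 - <<'E'
from h import *
im=cv2.imread('pics/wrist0.png')
c=cv2.resize(im[100:290,70:240],None,fx=4,fy=4,interpolation=cv2.INTER_CUBIC)
c=c[:, :]; c=cv2.resize(c,(536,600)); cv2.imwrite('pics/w0z.png',c)
w=cv2.resize(im[180:230,120:170],None,fx=10,fy=10,interpolation=cv2.INTER_CUBIC)
cv2.imwrite('pics/w0win.png',cv2.rotate(w,cv2.ROTATE_90_COUNTERCLOCKWISE))
E
```

```text
(no output)
```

View pics/w0z.png

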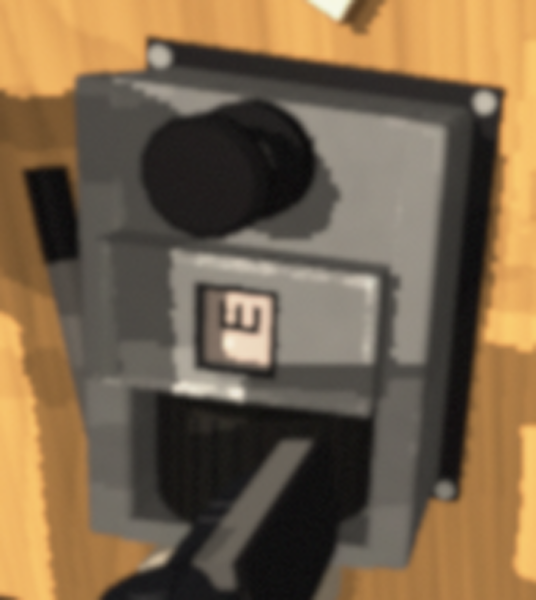

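View pics/w0win.png

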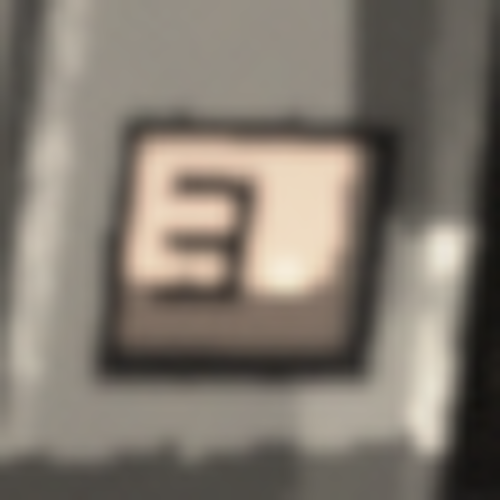

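```bash
cat >> h.py <<'E'
from scipy.spatial.transform import Rotation as Ro
def wray(s,st,u,v,z):
    f=cam(s); T=np.array(s['tool_from_camera']); R=Ro.from_quat(st['tool_rot']).as_matrix()
    d=R@(T[:3,:3]@np.array([(u-s['cx'])/f,(v-s['cy'])/f,1])); c=R@T[:3,3]+np.array(st['eef_pos'])
    return c+d*(z-c[2])/d[2]
E
python3 - <<'E'
from h import *
import pickle
D=pickle.load(open('d0.pkl','rb')); s=D['wrist'];st=D['st']
k=lambda u,v:(70+u/3.153,100+v/3.158)
for n,u,v,z in [('s1',160,55,8),('s2',484,102,8),('s3',445,489,8),('plunger',207,172,127),('win TL',197,284,97),('TR',279,291,97),('BR',276,378,97),('BL',196,368,97),('houseTL',78,80,80),('houseTR',446,127,80),('houseBL',93,528,80),('houseBR',409,566,80)]:
    print(n,wray(s,st,*k(u,v),z).round(1))
E
```

```text
s1 [447.  67.   8.]
s2 [581.6  47.8   8. ]
s3 [ 556.2 -136.5    8. ]
plunger [513.4  36.6 127. ]
win TL [491.6  -6.3  97. ]
TR [519.4  -8.8  97. ]
BR [514.9 -40.9  97. ]
BL [487.1 -37.1  97. ]
houseTL [452.8  60.5  80. ]
houseTR [576.5  44.7  80. ]
houseBL [ 428.6 -112.3   80. ]
houseBR [ 553.2 -129.7   80. ]
```

Emit:
carry_out --pt "-3 -5 0 0 0 3" --pt "-6 -9 0 0 0 6" --pt "-8.1 -12 0 0 0 7.9" --pt "-8.1 -13.9 0 0 0 7.9" --pt "-8.1 -13.9 2 0 0 7.9" --pt "-8.1 -13.9 5 0 0 7.9" --pt "-8.1 -13.9 8 0 0 7.9" --pt "-8.1 -13.9 10 0 0 7.9" --pt "-8.1 -13.9 11 0 0 7.9" --pt "-8.1 -13.9 11 0 0 7.9" --pt "-8.1 -13.9 11 0 0 7.9" --pt "-8.1 -13.9 11 0 0 7.9" --gripper -1 --newtons 40

```text
time: 1.15
eef_pos: [486.1, -81.1, 194.3]
tool_rot: [0.754, 0.657, -0.0, 0.0]
ft_force: [-0.3, -0.4, 0.3]
opening: -0.004
```

```bash
python3 - <<'E'
from h import *
import pickle
st=r.sense(); print({k:st[k] for k in('time','eef_pos','tool_rot','ft_force','opening')})
s=save('wrist','w1');D={'s':s,'st':st}; pickle.dump(D,open('d1.pkl','wb'))
save('side','s1')
c=np.array([502.3,-34.7]);ex=np.array([.9905,-.1374]);ey=np.array([.1374,.9905])
R=Ro.from_quat(st['tool_rot']); print(R.as_matrix().round(3), (np.array(st['eef_pos'])[:2]-c)@ex,(np.array(st['eef_pos'])[:2]-c)@ey)
E
```

```text
{'time': 1.15, 'eef_pos': array([486.09931066, -81.05790207, 194.27123239]), 'tool_rot': array([ 7.54103211e-01,  6.56755920e-01, -6.93213245e-05,  6.29548976e-05]), 'ft_force': array([-0.29335524, -0.42177619,  0.33451261]), 'opening': -0.003953202676574659}
[[ 0.137  0.991 -0.   ]
 [ 0.991 -0.137 -0.   ]
 [-0.     0.    -1.   ]] -9.677207042370025 -48.14347671776293
```

View pics/w1.png

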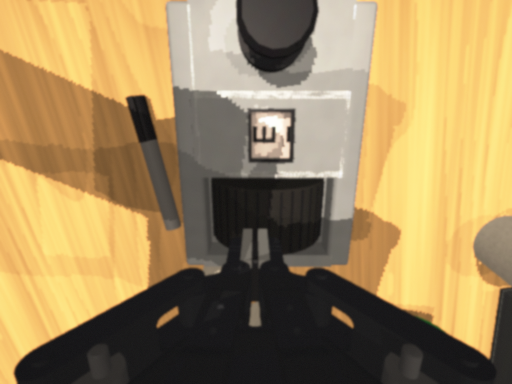

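View pics/s1.png

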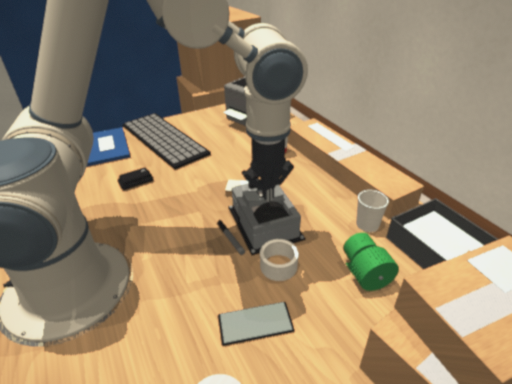

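```bash
cat >> h.py <<'E'
C=np.array([502.3,-34.7]);EX=np.array([.9905,-.1374]);EY=np.array([.1374,.9905])
def mk(X): d=np.array(X)[:2]-C; return np.array([d@EX,d@EY]).round(1)
def zoom(fn,x0,y0,x1,y1,out,k=10):
    im=cv2.imread(fn)[y0:y1,x0:x1]; cv2.imwrite(out,cv2.rotate(cv2.resize(im,None,fx=k,fy=k,interpolation=cv2.INTER_CUBIC),cv2.ROTATE_90_COUNTERCLOCKWISE))
E
python3 - <<'E'
from h import *
import pickle
D=pickle.load(open('d1.pkl','rb'));s,st=D['s'],D['st']
for n,u,v,z in [('winTL',248,109,97),('winTR',295,109,97),('winBR',294,162,97),('winBL',248,162,97),('slotL',212,178,80),('slotR',327,178,80),('houseL',182,200,80),('houseR',360,200,80),('plL',236,12,127),('plR',318,12,127)]:
    X=wray(s,st,u,v,z); print(n,X.round(1),mk(X))
zoom('pics/w1.png',240,100,303,170,'pics/w1z.png',8)
E
```

```text
winTL [491.4  -5.2  97. ] [-14.9  27.7]
winTR [519.2  -9.1  97. ] [13.2 27.7]
winBR [515.5 -40.9  97. ] [14.  -4.3]
winBL [486.7 -36.8  97. ] [-15.1  -4.3]
slotL [458.9 -47.7  80. ] [-41.2 -18.8]
slotR [539.7 -59.   80. ] [ 40.4 -18.9]
houseL [434.3 -60.9  80. ] [-63.8 -35.3]
houseR [562.5 -78.7  80. ] [ 65.6 -35.4]
plL [492.7  36.1 127. ] [-19.2  68.8]
plR [528.9  31.1 127. ] [17.4 68.8]
```

View pics/w1z.png

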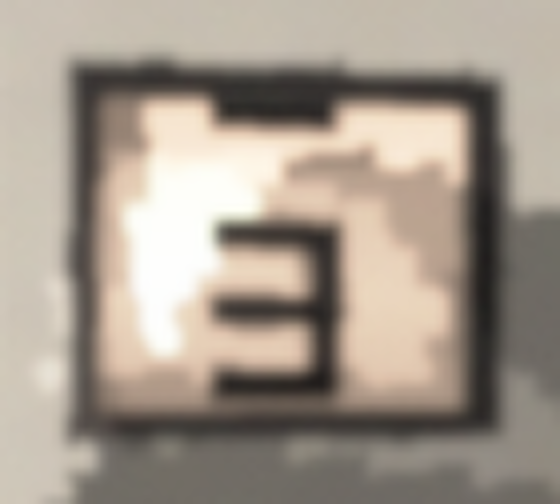

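Emit:
carry_out --pt "0 0 0.6 0 0 0" --pt "0 0 1.2 0 0 0" --pt "0 0 1.5 0 0 0" --pt "0 0 1.5 0 0 0"

```text
time: 1.58
eef_pos: [485.8, -81.0, 178.7]
tool_rot: [0.754, 0.657, -0.0, -0.0]
ft_force: [0.0, -0.3, 0.1]
opening: 0.002
```

Emit:
carry_out --pt "0 0 0.1 0 0 0" --pt "0 0 0.18 0 0 0" --pt "0 0 0.18 0 0 0"

```text
time: 1.83
eef_pos: [485.8, -81.0, 176.8]
tool_rot: [0.754, 0.657, -0.0, -0.0]
ft_force: [0.9, 0.6, 0.1]
opening: 0.003
```

Emit:
carry_out --pt "0 0 0.1 0 0 0" --pt "0 0 0.18 0 0 0" --pt "0 0 0.18 0 0 0"

```text
time: 2.08
eef_pos: [485.7, -81.0, 174.9]
tool_rot: [0.754, 0.657, -0.0, -0.0]
ft_force: [-0.4, 0.7, -0.0]
opening: -0.001
```

Emit:
carry_out --pt "0 0 0.1 0 0 0" --pt "0 0 0.18 0 0 0" --pt "0 0 0.18 0 0 0"

```text
time: 2.33
eef_pos: [485.7, -81.0, 173.0]
tool_rot: [0.754, 0.657, -0.0, -0.0]
ft_force: [-0.2, 0.3, 0.5]
opening: 0.002
```

Emit:
carry_out --pt "0 0 0.1 0 0 0" --pt "0 0 0.15 0 0 0" --pt "0 0 0.15 0 0 0"

```text
time: 2.58
eef_pos: [485.6, -81.0, 171.3]
tool_rot: [0.754, 0.657, -0.0, -0.0]
ft_force: [-0.7, -0.0, 0.2]
opening: -0.001
```

Emit:
carry_out --pt "0 0 0.1 0 0 0" --pt "0 0 0.15 0 0 0" --pt "0 0 0.15 0 0 0"

```text
time: 2.83
eef_pos: [485.6, -80.9, 169.7]
tool_rot: [0.754, 0.657, -0.0, -0.0]
ft_force: [-0.8, -0.2, -0.6]
opening: -0.005
```

Emit:
carry_out --pt "0 0 0.1 0 0 0" --pt "0 0 0.15 0 0 0" --pt "0 0 0.15 0 0 0"

```text
time: 3.08
eef_pos: [485.5, -80.9, 168.1]
tool_rot: [0.754, 0.657, -0.0, -0.001]
ft_force: [0.3, 0.4, 0.3]
opening: -0.001
```

Emit:
carry_out --pt "0 0 0.1 0 0 0" --pt "0 0 0.15 0 0 0" --pt "0 0 0.15 0 0 0"

```text
time: 3.33
eef_pos: [485.6, -80.9, 166.6]
tool_rot: [0.754, 0.657, -0.0, -0.001]
ft_force: [-0.8, -1.4, 2.9]
opening: -0.0
```

Emit:
carry_out --pt "0 0 0.05 0 0 0" --pt "0 0 0.1 0 0 0" --pt "0 0 0.1 0 0 0"

```text
time: 3.58
eef_pos: [485.7, -81.1, 165.7]
tool_rot: [0.754, 0.657, -0.0, -0.0]
ft_force: [-1.6, -1.0, 6.4]
opening: -0.003
```

```bash
python3 - <<'E'
from h import *
st=r.sense(); print(st['eef_pos'],st['ft_force'],mk(st['eef_pos']))
s=save('wrist','w2'); zoom('pics/w2.png',200,40,330,170,'pics/w2z.png',4)
E
```

```text
[485.6580496  -81.06026694 165.67725433] [-1.55525976 -0.95888206  6.4317964 ] [-10.1 -48.2]
```

View pics/w2.png

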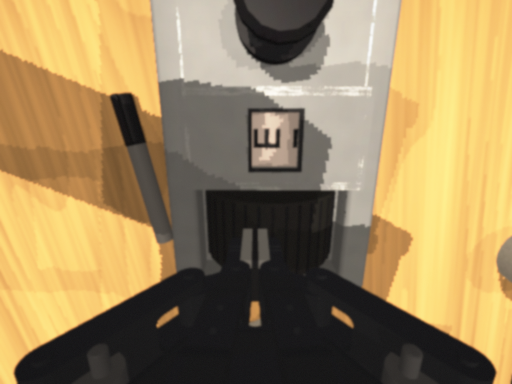

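Emit:
carry_out --pt "0 0 0.06 0 0 0" --pt "0 0 0.06 0 0 0" --pt "0 0.3 0.06 0 0 0" --pt "0 0.6 0.06 0 0 0" --pt "0 0.9 0.06 0 0 0" --pt "0 1.0 0.06 0 0 0"

```text
time: 4.13
eef_pos: [495.7, -82.5, 165.3]
tool_rot: [0.754, 0.657, -0.0, -0.0]
ft_force: [-3.2, -2.1, 9.1]
opening: -0.003
```

```bash
python3 - <<'E'
from h import *
st=r.sense(); print(st['eef_pos'],st['ft_force'],mk(st['eef_pos']))
s=save('wrist','w3'); zoom('pics/w3.png',235,95,315,175,'pics/w3z.png',5)
E
```

```text
[495.65324349 -82.52308995 165.34535961] [-3.16794129 -2.05407312  9.11096072] [ -0.  -48.3]
```

View pics/w3z.png

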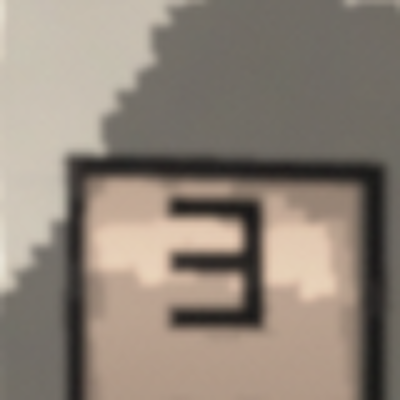

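Emit:
carry_out --pt "0 0.3 0.02 0 0 0" --pt "0 0.6 0.02 0 0 0" --pt "0 0.9 0.03 0 0 0" --pt "0 1.2 0.05 0 0 0" --pt "0 1.4 0.06 0 0 0" --pt "0 1.4 0.06 0 0 0"

```text
time: 4.68
eef_pos: [509.9, -84.5, 164.9]
tool_rot: [0.754, 0.657, -0.0, -0.0]
ft_force: [-1.1, 0.4, 7.1]
opening: 0.0
```

```bash
python3 - <<'E'
from h import *
st=r.sense(); print(st['eef_pos'],st['ft_force'],mk(st['eef_pos']))
s=save('wrist','w4'); zoom('pics/w4.png',215,95,315,175,'pics/w4z.png',5)
E
```

```text
[509.88126222 -84.48019323 164.91147997] [-1.05513762  0.400906    7.12095267] [ 14.3 -48.3]
```

View pics/w4z.png

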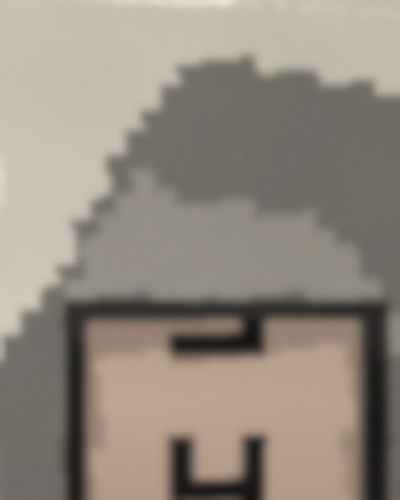

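Emit:
carry_out --pt "0 0 -0.4 0 0 0" --pt "0 0 -0.8 0 0 0" --pt "0 -1.4 -0.8 0 0 0" --pt "0 -2.8 -0.8 0 0 0" --pt "0 -2.8 -0.7 0 0 0" --pt "0 -2.8 -0.4 0 0 0" --pt "0 -2.8 -0.2 0 0 0" --pt "0 -2.8 -0.1 0 0 0" --pt "0 -2.8 0.0 0 0 0" --pt "0 -2.8 0.0 0 0 0" --pt "0 -2.5 0.0 0 0 0" --pt "0 -2.2 0.0 0 0 0" --pt "0 -1.9 -0.01 0 0 0" --pt "0 -1.6 -0.01 0 0 0" --pt "0 -1.3 -0.01 0 0 0" --pt "0 -1.0 -0.01 0 0 0" --pt "0 -0.7 -0.01 0 0 0" --pt "0 -0.4 0 0 0 0" --pt "0 -0.2 0 0 0 0" --pt "0 -0.2 0 0 0 0"

```text
time: 6.4
eef_pos: [508.6, -84.4, 165.1]
tool_rot: [0.754, 0.657, -0.0, 0.0]
ft_force: [-1.7, -0.9, 7.6]
opening: -0.001
```

```bash
python3 - <<'E'
from h import *
st=r.sense(); print(st['eef_pos'],st['ft_force'],mk(st['eef_pos']))
s=save('wrist','w5'); zoom('pics/w5.png',215,95,315,175,'pics/w5z.png',5)
E
```

```text
[508.60520199 -84.43579261 165.08876109] [-1.66163139 -0.91126775  7.58491411] [ 13.1 -48.4]
```

View pics/w5z.png

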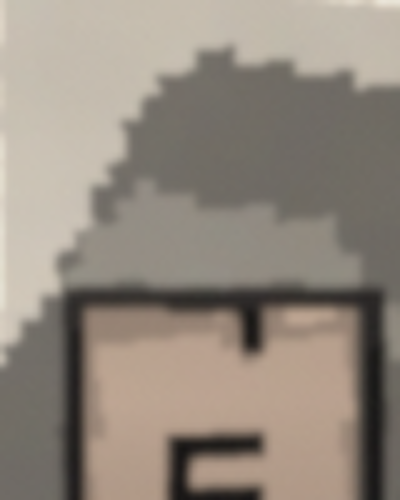

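Emit:
carry_out --pt "0 0 -0.4 0 0 0" --pt "0 0 -0.8 0 0 0" --pt "0 -1.4 -0.8 0 0 0" --pt "0 -2.7 -0.8 0 0 0" --pt "0 -2.7 -0.7 0 0 0" --pt "0 -2.7 -0.4 0 0 0" --pt "0 -2.7 -0.2 0 0 0" --pt "0 -2.7 -0.1 0 0 0" --pt "0 -2.7 0.0 0 0 0" --pt "0 -2.7 0.01 0 0 0" --pt "0 -2.4 0.01 0 0 0" --pt "0 -2.1 0.01 0 0 0" --pt "0 -1.8 0.01 0 0 0" --pt "0 -1.5 0.01 0 0 0" --pt "0 -1.2 0.01 0 0 0" --pt "0 -0.9 0.01 0 0 0" --pt "0 -0.6 0.01 0 0 0" --pt "0 -0.3 0.01 0 0 0" --pt "0 0 0.01 0 0 0" --pt "0 0 0.01 0 0 0"

```text
time: 8.12
eef_pos: [509.4, -84.7, 165.1]
tool_rot: [0.754, 0.657, -0.0, 0.001]
ft_force: [-2.4, -0.0, 6.8]
opening: 0.001
```

```bash
python3 - <<'E'
from h import *
st=r.sense(); print(st['eef_pos'],st['ft_force'],mk(st['eef_pos']))
s=save('wrist','w6'); zoom('pics/w6.png',205,95,315,185,'pics/w6z.png',5)
E
```

```text
[509.37815554 -84.66980516 165.14148569] [-2.40130268 -0.04065566  6.84728444] [ 13.9 -48.5]
```

View pics/w6z.png

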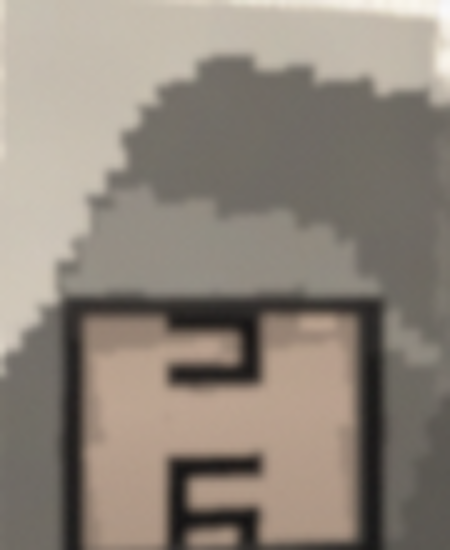

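Emit:
carry_out --pt "0 0 -0.4 0 0 0" --pt "0 0 -0.8 0 0 0" --pt "0 -1.4 -0.8 0 0 0" --pt "0 -2.7 -0.8 0 0 0" --pt "0 -2.7 -0.7 0 0 0" --pt "0 -2.7 -0.4 0 0 0" --pt "0 -2.7 -0.2 0 0 0" --pt "0 -2.7 -0.1 0 0 0" --pt "0 -2.7 0.0 0 0 0" --pt "0 -2.7 0.02 0 0 0" --pt "0 -2.4 0.02 0 0 0" --pt "0 -2.1 0.02 0 0 0" --pt "0 -1.8 0.02 0 0 0" --pt "0 -1.5 0.02 0 0 0" --pt "0 -1.2 0.02 0 0 0" --pt "0 -0.9 0.02 0 0 0" --pt "0 -0.6 0.02 0 0 0" --pt "0 -0.3 0.02 0 0 0" --pt "0 0 0.02 0 0 0" --pt "0 0 0.02 0 0 0"

```text
time: 9.83
eef_pos: [510.2, -84.9, 165.1]
tool_rot: [0.754, 0.657, 0.0, 0.001]
ft_force: [-1.2, -0.4, 6.5]
opening: -0.0
```

Emit:
carry_out --pt "0 0 -0.4 0 0 0" --pt "0 0 -1.0 0 0 0" --pt "0 -1.4 -1.0 0 0 0" --pt "0 -2.5 -1.0 0 0 0" --pt "0 -2.5 -1.0 0 0 0" --pt "0 -2.5 -1.0 0 0 0"

```text
time: 10.33
eef_pos: [485.6, -81.5, 175.4]
tool_rot: [0.754, 0.657, 0.0, 0.001]
ft_force: [1.3, -0.4, -0.2]
opening: 0.003
```

```bash
python3 - <<'E'
from h import *
st=r.sense(); print(st['eef_pos'],st['ft_force'],mk(st['eef_pos']))
s=save('wrist','w7'); zoom('pics/w7.png',225,95,325,185,'pics/w7z.png',5)
E
```

```text
[485.55829438 -81.48431157 175.43401495] [ 1.2587903  -0.4117693  -0.24396599] [-10.2 -48.6]
```

View pics/w7z.png

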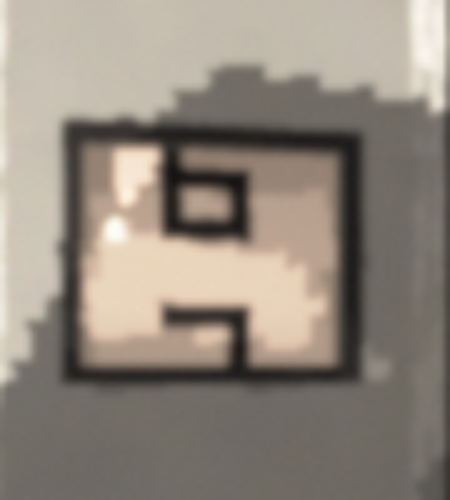

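Emit:
carry_out --pt "0 0.1 0.4 0 0 0" --pt "0 0.1 0.7 0 0 0" --pt "0 0.1 0.9 0 0 0" --pt "0 0.1 0.98 0 0 0" --pt "0 0.1 1.04 0 0 0" --pt "0 0.1 1.04 0 0 0" --pt "0 0.4 1.04 0 0 0" --pt "0 0.7 1.04 0 0 0" --pt "0 1.0 1.04 0 0 0" --pt "0 1.3 1.04 0 0 0" --pt "0 1.6 1.04 0 0 0" --pt "0 1.75 1.04 0 0 0" --pt "0 1.75 1.04 0 0 0"

```text
time: 11.47
eef_pos: [503.8, -84.2, 165.1]
tool_rot: [0.754, 0.657, 0.0, 0.001]
ft_force: [-2.9, -1.5, 10.0]
opening: 0.001
```

```bash
cat > win.py <<'E'
from h import *
import sys
n=sys.argv[1]
st=r.sense(); print(st['time'],st['eef_pos'],st['ft_force'],mk(st['eef_pos']))
s=save('wrist',n)
# rectify window plane: z=97-~1 , marker x -16..16, y -5..29 
def pw(x,y,z):
    X=np.append(C+EX*x+EY*y,z); R=Ro.from_quat(st['tool_rot']).as_matrix(); T=np.array(s['tool_from_camera'])
    p=R.T@(X-np.array(st['eef_pos'])); p=T[:3,:3].T@(p-T[:3,3]); f=cam(s); return [f*p[0]/p[2]+s['cx'],f*p[1]/p[2]+s['cy']]
src=np.float32([pw(18,32,97),pw(18,-8,97),pw(-18,-8,97),pw(-18,32,97)])
H=cv2.getPerspectiveTransform(src,np.float32([[0,0],[600,0],[600,540],[0,540]]))
cv2.imwrite('pics/%sr.png'%n,cv2.warpPerspective(s['frame'][:,:,::-1],H,(600,540),flags=cv2.INTER_CUBIC))
E
python3 win.py w8
```

```text
11.4667 [503.78301914 -84.23864154 165.14220111] [-2.87649233 -1.49965071 10.04241546] [  8.3 -48.9]
```

View pics/w8r.png

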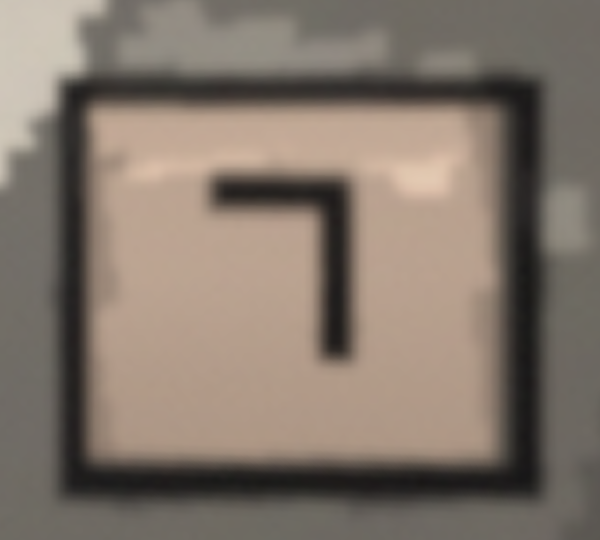

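Emit:
carry_out --pt "0 0 -0.3 0 0 0" --pt "0 0 -0.8 0 0 0" --pt "0.1 -0.4 -0.8 0 0 0" --pt "0.1 -0.83 -0.8 0 0 0" --pt "0.1 -0.83 -0.8 0 0 0" --pt "0.1 -0.83 -0.8 0 0 0"

```text
time: 12.02
eef_pos: [495.2, -82.0, 173.0]
tool_rot: [0.754, 0.657, 0.0, 0.001]
ft_force: [0.3, -0.4, -0.5]
opening: -0.002
```

```bash
python3 win.py w9
```

```text
12.0167 [495.16488392 -81.95206893 172.99263608] [ 0.32015389 -0.44008876 -0.481121  ] [ -0.6 -47.8]
```

View pics/w9r.png

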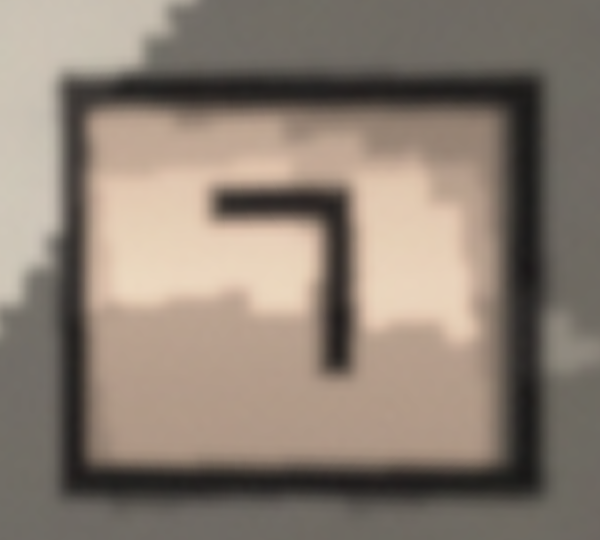

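Emit:
carry_out --pt "0 0 -2.5 0 0 0" --pt "0 0 -5 0 0 0" --pt "3 0.0 -5 0 0 0" --pt "6 0.0 -5 0 0 0" --pt "9 0 -5 0 0 0" --pt "11.0 0.1 -5 0 0 0" --pt "11.85 0.1 -5 0 0 0" --pt "11.85 0.1 -5 0 0 0" --pt "11.85 0.1 -4 0 0 0" --pt "11.85 0.1 -3.2 0 0 0" --pt "11.85 0.1 -3.2 0 0 0" --pt "11.85 0.1 -3.2 0 0 0"

```text
time: 13.07
eef_pos: [512.1, 34.4, 204.0]
tool_rot: [0.754, 0.656, -0.0, 0.001]
ft_force: [0.9, -0.2, 0.3]
opening: 0.002
```

```bash
python3 - <<'E'
from h import *
st=r.sense(); print(st['eef_pos'],st['ft_force'],mk(st['eef_pos']))
s=save('side','s10'); save('wrist','w10')
cv2.imwrite('pics/s10z.png',cv2.resize(s['frame'][100:260,190:340,::-1],None,fx=3.7,fy=3.7,interpolation=cv2.INTER_CUBIC))
E
```

```text
[512.13410524  34.40344401 204.00355547] [ 0.85397986 -0.17493041  0.26077332] [ 0.2 69.8]
```

View pics/s10z.png

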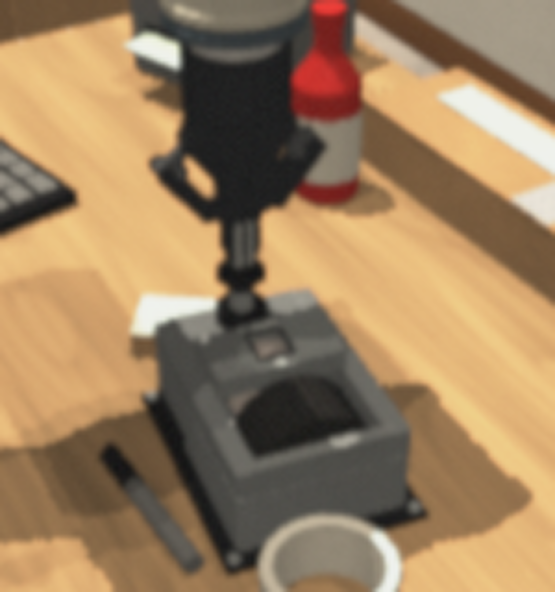

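View pics/w10.png

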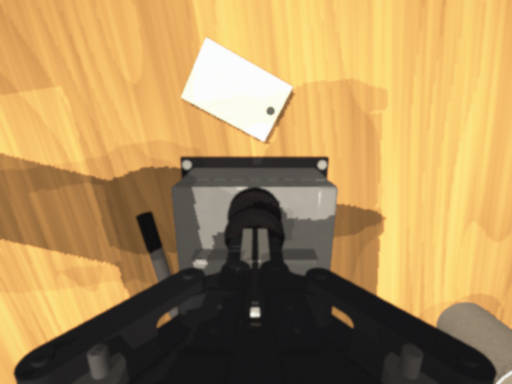

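Emit:
carry_out --pt "0 0 0.3 0 0 0" --pt "0 0 0.6 0 0 0" --pt "0 0 0.9 0 0 0" --pt "0 0 1.2 0 0 0" --pt "0 0 1.3 0 0 0" --pt "0 0 1.3 0 0 0"

```text
time: 13.67
eef_pos: [512.8, 34.5, 191.6]
tool_rot: [0.754, 0.657, 0.0, 0.001]
ft_force: [0.7, -4.0, 5.8]
opening: -0.0
```

Emit:
carry_out --pt "0 0 0.15 0 0 0" --pt "0 0 0.28 0 0 0" --pt "0 0 0.28 0 0 0"

```text
time: 13.92
eef_pos: [512.8, 34.4, 188.8]
tool_rot: [0.754, 0.657, 0.0, 0.002]
ft_force: [-1.6, -2.6, 7.1]
opening: -0.003
```

Emit:
carry_out --pt "0 0 0.05 0 0 0" --pt "0 0 0.08 0 0 0" --pt "0 0 0.08 0 0 0"

```text
time: 14.17
eef_pos: [512.8, 34.4, 188.2]
tool_rot: [0.754, 0.657, 0.0, 0.002]
ft_force: [-1.3, -2.3, 6.6]
opening: -0.0
```

Emit:
carry_out --pt "0 0 0.05 0 0 0" --pt "0 0 0.08 0 0 0" --pt "0 0 0.08 0 0 0"

```text
time: 14.42
eef_pos: [512.8, 34.4, 187.6]
tool_rot: [0.754, 0.657, 0.0, 0.002]
ft_force: [-1.4, -2.1, 8.2]
opening: -0.002
```

Emit:
carry_out --pt "0 0 0.05 0 0 0" --pt "0 0 0.06 0 0 0" --pt "0 0 0.06 0 0 0"

```text
time: 14.67
eef_pos: [512.8, 34.4, 187.5]
tool_rot: [0.754, 0.657, 0.0, 0.002]
ft_force: [-3.2, -2.4, 12.9]
opening: 0.003
```

Emit:
carry_out --pt "0 0 0.05 0 0 0" --pt "0 0 0.08 0 0 0" --pt "0 0 0.08 0 0 0"

```text
time: 14.92
eef_pos: [512.9, 34.4, 187.4]
tool_rot: [0.754, 0.657, 0.001, 0.002]
ft_force: [-4.2, -2.3, 17.8]
opening: -0.002
```

Stopped hard at 187.4 with 17.8 N: the plunger is fully down. Lifting, then looking at the window again.

Emit:
carry_out --pt "0 0 -0.4 0 0 0" --pt "0 0 -0.9 0 0 0" --pt "0 0 -1.4 0 0 0" --pt "0 0 -2.5 0 0 0" --pt "0 0 -5 0 0 0" --pt "-3 0 -5 0 0 0" --pt "-6 0 -5 0 0 0" --pt "-9 0 -5 0 0 0" --pt "-11.5 0 -5 0 0 0" --pt "-11.5 0 -5 0 0 0" --pt "-11.5 0 -5 0 0 0"

```text
time: 15.83
eef_pos: [496.6, -80.2, 237.6]
tool_rot: [0.755, 0.656, 0.001, 0.002]
ft_force: [-0.1, -0.1, 0.1]
opening: -0.002
```

```bash
python3 win.py w11; python3 - <<'E'
from h import *
s=save('side','s11')
cv2.imwrite('pics/s11z.png',cv2.resize(s['frame'][100:260,190:340,::-1],None,fx=3.7,fy=3.7,interpolation=cv2.INTER_CUBIC))
E
```

```text
15.8333 [496.63540779 -80.16859583 237.61059277] [-0.12450376 -0.13873633  0.10039711] [  0.6 -45.8]
```

View pics/w11r.png

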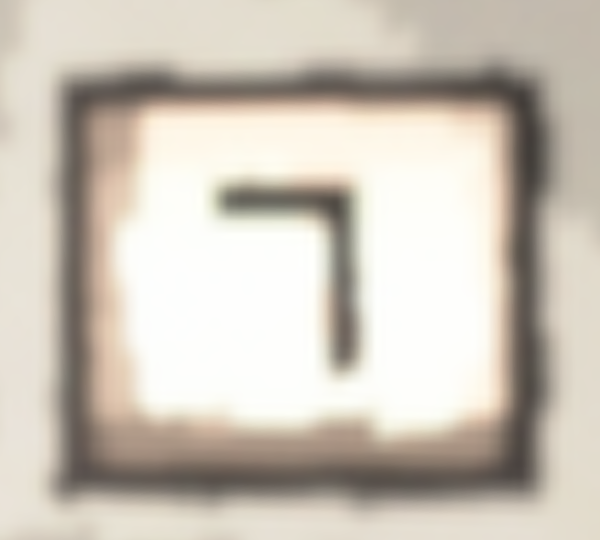

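View pics/s11z.png

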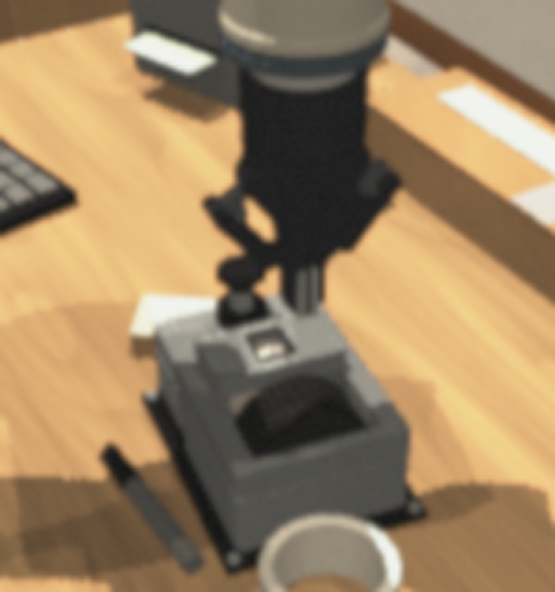

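View pics/w11.png

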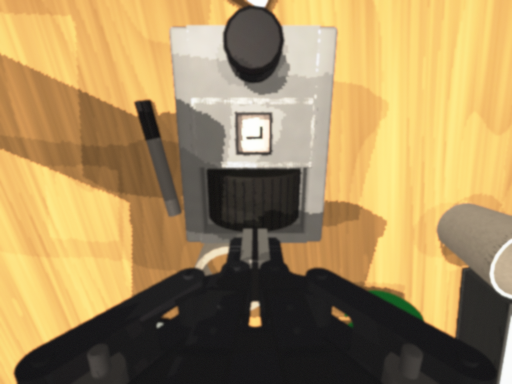

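```bash
python3 -c "
from bench import r
print(r.job_done())"
```

```text
the job is handed in; nothing more can be done
None
```

The marker is set to 7 and the plunger has been pushed fully down once; I handed the job in at about 16 s of the 72 s allowed.

- **Rolling:** The window started on 3, slightly low. I felt the tyre crown by small steps and found it about 3 mm below nominal. I then rolled the drum towards marker +x in five strokes. I pressed with both fingertips held shut together, not a single one. The load readings at the end of each move were 6.4 to 10 N. Force is only reported at the end of a move, so peaks within a stroke were not seen.
- **Before printing:** From straight above, the 7 stood complete in the window, about 0.3 mm off centre (roughly 0.01 rad).
- **Printing:** I pressed the plunger in steps until the arm stopped moving at its hard stop. The highest reading was 17.8 N against the 30 N limit. I then lifted clear.
- **After printing:** The 7 is still centred, the plunger is back up, and the wrist force reads about zero. In the last pictures the pen, tape roll and green look-alike stand where they were. I did not check the other items on the desk one by one.

No check failed. The only disagreement was that the window edge sat about 1 mm from where my marker pose put it, within the stated calibration. I judged the centring against the window frame in the picture instead.

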